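Present the drawdown panel at the end of its bench

TASK

The white glass panel lies flat on the drawdown bench, where nobody can get hold of it. With the fingertips only, fold the upright stop at the left end of the bench all the way down, then push the panel up against the fence at the far side and slide it along the fence until its left edge sticks out about 3 cm past the end of the bench. Leave it lying flat and square along the fence; do not lift it and do not disturb the things standing behind the bench.

Things in the scene. Friction and masses are not known exactly. Their poses are not given: they have to be found in the camera images.
- bench: drawdown bench, fixed: grey block with a dark flat steel top, 150 mm along its x axis (away from the robot), 200 mm along its y axis (to the left, towards the end with the stop), top 75 mm above its origin, which is the centre of its underside on the worktop. The other edges of the top are open; a fence stands only along the far one
- fence (a point): middle of the foot of the fence's near face, which guides the panel (bench x = 58 mm, on the bench top). The aluminium fence, 12 mm wide and 12 mm high, runs along the bench's whole far side. Axes as the bench
- bench_end (a point): middle of the top edge of the bench's left end, past which the panel shall stick out (bench x = 0, y = 100 mm, z = 75 mm). Axes as the bench
- panel: loose white glass panel, 80 mm along its x axis, 110 mm along its y axis, 6 mm thick, about 0.14 kg, lying on the bench top, askew and short of the fence. Origin: centre of its underside. Its y axis runs roughly along the bench's y axis
- flip_stop (a joint): angle of the stop: 0 upright, blocking the panel's way; 1.57 folded down, below the bench top. An aluminium flag 18 mm wide, 6 mm thick, 53 mm long from its pivot, at bench y = 105 to 112 mm. It turns about a level axis along the bench's y, at bench x = 0, z = 53 mm; its upper end swings away from the robot (+x) and down. It stays where it is left; about 1 N at the knob turns it
- stop_knob (a point): middle of the black round knob near the stop's upper end, 45 mm from the pivot: a pin 14 mm thick and 34 mm long that sticks out to the left along the bench's y axis, from bench y = 117 to 151 mm (this point at 134 mm). With the stop up it is 23 mm above the bench top, with the stop down 22 mm below
- applicator: steel film applicator frame, 46 x 90 x 32 mm, standing behind the fence; to be left alone. Origin: centre of its underside
- vial: small sample vial with a cap, 22 mm thick, 45 mm high, standing behind the fence; to be left alone. Origin: centre of its underside
- stopper: dark rubber stopper, 42 mm wide, 28 mm high, standing behind the fence; to be left alone. Origin: centre of its underside
Mind the look-alikes: they are no part of the job. Of the things shaped like the panel, the white one is meant.

How it is judged:
By the outcome, as a careful person would: the job done as asked, in the order asked, and still so for the second after the job is handed in, with the robot touching nothing.
It also fails if it takes over 64 s, if anything falls off the work surface, if the arm or the gripper's body presses on something with over 40 N, if the wrist force passes 120 N, or if a joint passes its speed limit or range.

ROBOT

A 7-joint arm with a two-finger parallel gripper is mounted at the origin on a cart in front of the work surface, level with it; the furniture and walls round the work are solid. World frame = base frame: x ahead of the robot, y to its left, z up, the work surface at z = 0. Lengths are in m, angles in degrees, forces in N, time in s.
With the tool pointing down it reaches from about 0.4 to 0.9 m from the base axis. Payload 5.5 kg.
Tool frame: the origin (TCP) lies at the very end of the fingers, on their centre line; the grasp point (between the pads) lies robot.grip_depth behind it (robot.grip_depth is the distance from the TCP to the grasp point, in m); z points along the fingers, y is the line along which they close (so a half turn about z gives the same grasp; the last joint's range is limited). The gripper opens to 85 mm and grips with 20 to 120 N. Pads are 22 mm wide; open, the fingers measure 114 mm over their backs; the gripper's body (76 mm by 85 mm) begins 54 mm behind the grasp point. The pads swing forward as they close: fully open they stand 13 mm farther back than shut.
Start: joints at [-48.747, 28.699, -24.465, 88.831, 12.651, 65.22, -12.049], TCP at [0.287, 0.583, 0.204] pointing down, gripper open.
Joint ranges: [-164.97, 164.97], [-17.58, 116.51], [-87.97, 89.64], [11.32, 138.91], [-80.73, 260.73], [10.89, 115.49], [-147.41, 147.41]. Speed limits (degrees/s): [147.25, 147.25, 180, 180, 180, 180, 180].

INTERFACE

Orientations are given as [roll, pitch, yaw] about the fixed x, y, z axes, in that order (R = Rz(yaw) Ry(pitch) Rx(roll)).
In Python, from plant import robot gives the robot as it stands.
- The arm moves only by the tool step_arm, never from a script. Its argument "increments" is one flat list of numbers, 4 for each row, row after row: the shift along the tool's x, y, z in cm, then the turn about the tool's z in rad. In form: [tx, ty, tz, roll, tx, ty, tz, roll, ...]. A call has 1 to 12 rows; each row is the pose to reach, as a shift and turn from the pose commanded when the call began, along the tool's axes at that moment; what a row does not reach only later rows make up. A row lasts 1/12 s, in which the tool goes at most 41.7 mm and 7.16 degrees, less where a joint would pass 70% of its speed; a pose out of reach is approached as far as the arm can. A call with a gripper value outside its range is refused whole. "fingers" is the closure in counts, from 0 (fully open) to 255 (shut), set as the call begins (left out, the last holds). The fingers move at their own pace and stop on an object; "squeeze" is the grip in N (left out, the last holds). Time passes only in rows, so rows that repeat a pose let the fingers close. It gives the time, the measured TCP pose, the force, the opening and the grip force at its end, in the units of the state.
- robot.observe(): the state, without advancing time (a new reading comes with each control period).
- robot.get_image(name): name is "scene" or "top" or "wrist"; returns (picture, depth): 480x640x3 uint8, red, green, blue; 480x640 float32, m along the optical axis (not along the pixel's ray), 0 where there is no reading.
- robot.get_calibration(name): a dict with "fx", "fy", "cx", "cy" (pixels), "R" (3x3) and "t" (3): a world point X has camera coordinates R X + t; the wrist camera has in their place "tool_from_camera" (4x4, takes a point from camera to tool coordinates, whose origin is the TCP and whose axes are the flange's). Camera axes: x right, y down, z forward; pixel columns grow to the right and rows downward; lengths in m; the calibration is good to about 2 mm. A picture is of the moment at which its call begins: read the wrist's pose just before it. get_calibration takes no time and is no camera call.
- robot.finish_job(): hands the job in; it is judged then, once.
The state is a dict: "time": time; "qpos": joint angles; "qvel": joint speeds; "tau": joint torques, N m; "ee_pos": TCP position; "orientation": TCP orientation; "wrist_force": force on the tool from outside, world axes, zero at the start; "wrist_torque": the same for the moment, N m; "gripper_width": opening from 0.0 (shut) to 1.0 (fully open); "grasp_force": force on a finger pad.
Only numpy, scipy, OpenCV 4.12 (cv2) and the standard library are available. Lean on these libraries where they do the work, as an engineer would, in place of code of your own. Each camera call takes 0.05 s, during which the arm holds its last target. There are 200 camera calls.

## Working session

There is one attempt and no reset: what is moved stays moved. The work goes in short steps, Python scripts to look and compute and a tool call to move; the robot and the scene stay as the last step left them, time stands still between calls to the robot, and variables do not carry over. Pictures are saved under pics/ and viewed, at most 10 in all, crops included, and the job is handed in when it is done.

Besides the shell and the picture viewer there is one more tool, called after ">>>" as name(argument=value, ...) on one line, values as JSON. step_arm: Moves the arm, as the interface text tells. Its arguments: {"type":"object","properties":{"increments":{"type":"array","items":{"type":"number"}},"fingers":{"type":"number"},"squeeze":{"type":"number"}},"required":["increments"]}

```bash
mkdir -p pics; python3 - <<'E'
from plant import robot
import cv2,numpy as np
s=robot.observe();print({k:np.round(v,3) for k,v in s.items()}, robot.grip_depth)
for n in("top","scene"):
    im,d=robot.get_image(n);cv2.imwrite(f"pics/{n}0.png",im[:,:,::-1]);np.savez(f"{n}0.npz",im=im,d=d)
    print(n,robot.get_calibration(n))
print(robot.get_calibration("wrist"))
E
```

```text
{'time': np.float64(0.0), 'qpos': array([-48.747,  28.753, -24.453,  88.891,  12.651,  65.221, -12.049]), 'qvel': array([-0.043,  0.022, -0.055,  0.008,  0.005, -0.017, -0.044]), 'tau': array([ 1.0000e-03, -5.6950e+01, -5.8150e+00, -2.8093e+01,  1.1000e-02,
        1.2000e-02,  0.0000e+00]), 'ee_pos': array([0.286, 0.583, 0.203]), 'orientation': array([-1.79889e+02, -3.00000e-03,  1.53830e+02]), 'wrist_force': array([ 0.607,  0.388, -0.457]), 'wrist_torque': array([0.011, 0.054, 0.013]), 'grasp_force': np.float64(0.0), 'gripper_width': np.float64(0.999)} 0.0187
top {'fx': 433.49840843255754, 'fy': 433.49840843255754, 'cx': 317.34207238499806, 'cy': 238.3981777410935, 'R': array([[ 0.02298554, -0.99964721,  0.01330849],
       [-0.99573625, -0.02408112, -0.08904729],
       [ 0.08933636, -0.01120495, -0.99593848]]), 't': array([0.06648978, 0.63033896, 0.86835018])}
scene {'fx': 605.7106984411968, 'fy': 605.7106984411968, 'cx': 321.33223770509903, 'cy': 242.31402752221345, 'R': array([[-0.89824912, -0.4394146 ,  0.00795746],
       [-0.33709989,  0.67725483, -0.65397979],
       [ 0.28197904, -0.59011923, -0.75647017]]), 't': array([0.60546363, 0.22057261, 0.95791125])}
{'fx': 348.7581563526097, 'fy': 348.7581563526097, 'cx': 316.0217605831612, 'cy': 240.34970377440382, 'tool_from_camera': array([[-1.53065854e-03, -9.57491595e-01, -2.88457107e-01,
         7.35588482e-02],
       [ 9.99998310e-01, -1.75946240e-03,  5.33925160e-04,
        -7.45673789e-04],
       [-1.01875829e-03, -2.88455802e-01,  9.57492670e-01,
        -1.69112404e-01],
       [ 0.00000000e+00,  0.00000000e+00,  0.00000000e+00,
         1.00000000e+00]])}
```

View pics/top0.png

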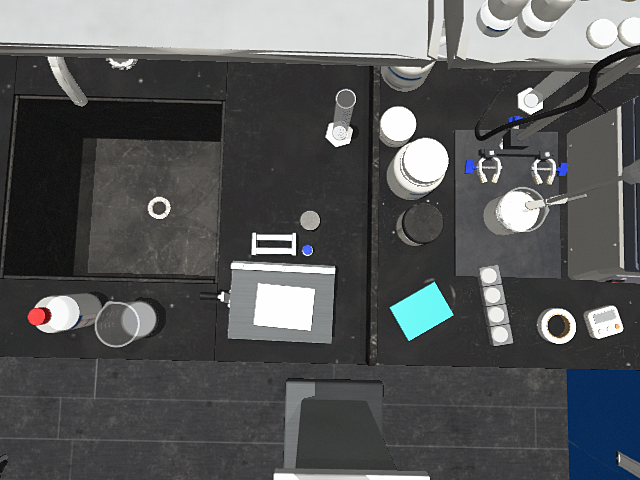

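View pics/scene0.png

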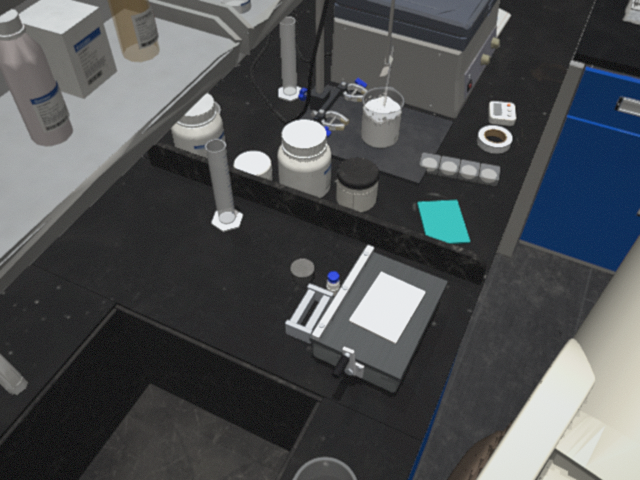

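The white panel is at (284,307) in the top picture, on the grey bench. The teal sheet at (421,311) is the look-alike. The stop is at (225,297) with its knob at (207,296). Behind the fence are the applicator (273,244), vial (307,250) and stopper (310,220).

```bash
cat > h.py <<'E'
import numpy as np,cv2
from plant import robot
def world(n,d):
    c=robot.get_calibration(n);v,u=np.mgrid[:480,:640]
    P=np.stack([(u-c['cx'])/c['fx']*d,(v-c['cy'])/c['fy']*d,d],-1)
    return (P-c['t'])@c['R']
def proj(n,X):
    c=robot.get_calibration(n);p=np.asarray(X)@c['R'].T+c['t'];return np.c_[p[:,0]/p[:,2]*c['fx']+c['cx'],p[:,1]/p[:,2]*c['fy']+c['cy']]
def rect(m,W):
    p=W[m][:,:2];r=cv2.minAreaRect((p*1000).astype(np.float32));return np.round(r[0],1),np.round(r[1],1),round(r[2],2)
def big(m):
    n,l,s,_=cv2.connectedComponentsWithStats(m.astype(np.uint8));return l==1+np.argmax(s[1:,4])
def panel(im,d,W):
    roi=np.zeros((480,640),bool);roi[240:350,160:345]=1
    return big(roi&(im.min(2)>215)&(W[...,2]>.06)&(W[...,2]<.086))
E
python3 - <<'E'
from h import *
z=np.load('top0.npz');im,d=z['im'],z['d'];W=world('top',d)
roi=np.zeros((480,640),bool);roi[225:350,190:345]=1
Z=W[...,2]
print(np.histogram(Z[roi],bins=np.arange(-.01,.14,.005)))
top=big(roi&(Z>.066)&(Z<.083));print('bench',rect(top,W),np.median(Z[top]))
f=big(roi&(Z>.083)&(Z<.095)&(np.arange(480)[:,None]<285));print('fence',rect(f,W))
pm=panel(im,d,W);print('panel',rect(pm,W),np.median(Z[pm]),pm.sum())
# fence line fit + bench left-right edges
for nm,m in(('bench',top),('fence',f),('panel',pm)):
    print(nm,cv2.boxPoints(cv2.minAreaRect((W[m][:,:2]*1000).astype(np.float32))).round(1).tolist())
k=roi&(np.arange(640)[None]<232)&(Z>.083);print('stop',W[k].min(0),W[k].max(0))
k=roi&(np.arange(640)[None]<217)&(Z>.083);print('knob',W[k].mean(0),W[k].min(0),W[k].max(0))
c=cv2.resize(im[220:350,190:350],None,fx=5,fy=4.6)[:,:,::-1];cv2.imwrite('pics/crop0.png',c[:598])
E
```

```text
(array([  81, 3160, 5429,   49,   21,   10,   28,  463,  206,   13,   29,
         40,    4,    3,   14,   13, 1775, 3601, 2085,  607,   50,   18,
        108,   64,    0,    0,    0,    0,    0,    0]), array([-0.01 , -0.005,  0.   ,  0.005,  0.01 ,  0.015,  0.02 ,  0.025,
        0.03 ,  0.035,  0.04 ,  0.045,  0.05 ,  0.055,  0.06 ,  0.065,
        0.07 ,  0.075,  0.08 ,  0.085,  0.09 ,  0.095,  0.1  ,  0.105,
        0.11 ,  0.115,  0.12 ,  0.125,  0.13 ,  0.135,  0.14 ]))
bench (array([492.2, 149.5]), array([201.8, 133.1]), 88.38) 0.07635456591894635
fence (array([564.7, 146.4]), array([199.6,  11.9]), 88.42)
panel (array([491.5, 142.7]), array([109.6,  79.5]), 85.53) 0.08156318841904457 2383
bench [[422.79998779296875, 50.5], [555.9000244140625, 46.79999923706055], [561.5999755859375, 248.5], [428.5, 252.3000030517578]]
fence [[556.0, 46.79999923706055], [567.9000244140625, 46.5], [573.4000244140625, 246.0], [561.5, 246.39999389648438]]
panel [[447.5, 91.19999694824219], [526.7999877929688, 85.0], [535.4000244140625, 194.3000030517578], [456.1000061035156, 200.5]]
stop [0.49976684 0.09137541 0.08327968] [0.57197678 0.29883363 0.92006846]
knob [0.51227259 0.27082294 0.15813492] [0.50309906 0.09137541 0.09645367] [0.54854781 0.29883363 0.92006846]
```

View pics/crop0.png

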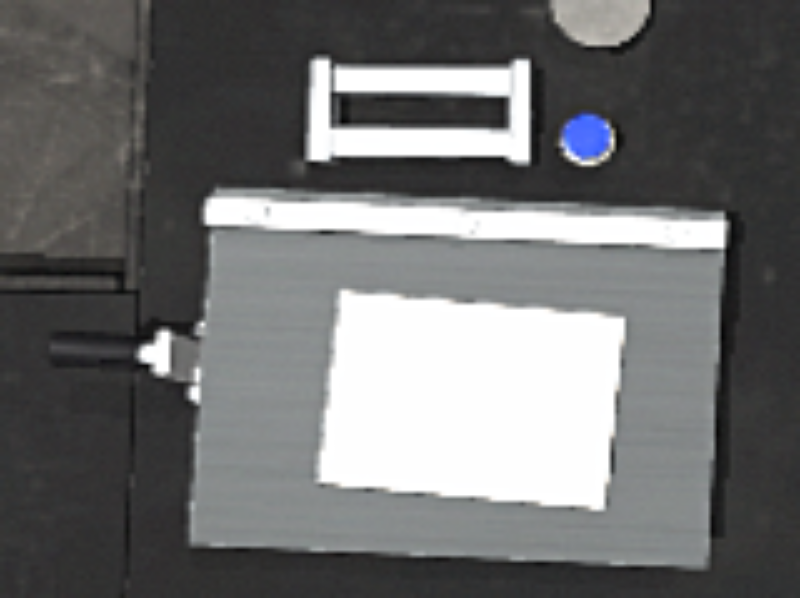

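The crop confirms it: the white panel lies askew on the bench and the knob points left.

Estimates:
- **Bench:** origin at about (0.5007, 0.1485), yaw −1.6°.
- **Panel:** centre at bench (−9, −6) mm, yaw −2.9° relative to the bench. It needs +27 mm in x and +81 mm in y.

First I move above and in front of the knob, with the fingers shut and the tool turned to the bench axes.

>>> step_arm(increments=[0, 0, -3, 0, 0, 0, -6, 0, -3, -2, -6, -0.1, -6, -4, -6, -0.2, -9, -6, -6, -0.3, -12, -8, -6, -0.4, -16, -10, -6, -0.43, -20, -12, -6, -0.43, -24, -14.5, -6, -0.43, -28, -17, -6, -0.43, -30, -18.4, -6, -0.43, -30, -18.4, -6, -0.43], fingers=255)

```text
time: 1.1
ee_pos: [0.4805, 0.2752, 0.2629]
orientation: [-179.7, 0.1, 177.7]
wrist_force: [1.2, -0.7, -0.6]
gripper_width: 0.003
grasp_force: 0.0
```

>>> step_arm(increments=[0, 0, 3, 0, 0, 0, 6, 0, 0, 0, 6, 0, 0, 0, 6, 0])

```text
time: 1.43
ee_pos: [0.4732, 0.2852, 0.2023]
orientation: [-179.9, -0.2, 178.5]
wrist_force: [-0.3, 0.6, 0.6]
gripper_width: -0.002
grasp_force: 0.0
```

```bash
cat >> h.py <<'E'
def shot(f):
    o=robot.observe();im,d=robot.get_image('top');cv2.imwrite(f'pics/{f}.png',cv2.resize(im[180:360,160:380],None,fx=3.2,fy=3.2)[:,:,::-1])
    return o,im,d
O=np.array([500.7,148.5]);th=np.deg2rad(-1.6);RB=np.array([[np.cos(th),-np.sin(th)],[np.sin(th),np.cos(th)]])
def tob(p): return (np.asarray(p)[...,:2]*1000-O)@RB
E
python3 - <<'E'
from h import *
o=robot.observe();print(o['time'],o['ee_pos'],o['orientation'],tob(o['ee_pos']),o['wrist_force'],o['gripper_width'])
im,d=robot.get_image('wrist');cv2.imwrite('pics/w1.png',im[:,:,::-1])
E
```

```text
1.4333 [0.47323962 0.28518687 0.20228473] [-179.87698798   -0.23116884  178.48204077] [-31.26619014 135.86684202] [-0.25637064  0.59001508  0.63628973] -0.0017089065571094326
```

View pics/w1.png

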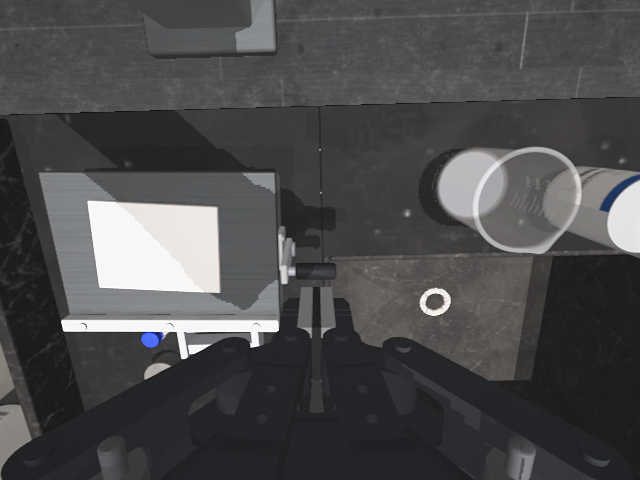

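The wrist picture shows the knob at (316,271) and the shut fingertips at (317,290). They line up sideways, with the knob about 35 mm ahead. I descend and push +x.

>>> step_arm(increments=[0, 0, 3, 0, 0, 0, 6, 0, 0, 0, 9, 0, 0, 0, 11, 0, 0, 0, 12.2, 0, 0, 0, 12.2, 0])

```text
time: 1.98
ee_pos: [0.4741, 0.2859, 0.0807]
orientation: [-179.9, -0.1, 178.5]
wrist_force: [-0.2, -0.7, 0.4]
gripper_width: 0.002
grasp_force: 0.0
```

>>> step_arm(increments=[-0.6, 0, 0, 0, -1.2, 0, 0, 0, -1.7, 0, 0, 0, -2.1, 0, 0, 0, -2.5, 0, 0, 0, -2.9, 0, 0, 0, -3.3, 0, 0, 0, -3.7, 0, 0, 0, -4.1, 0, 0, 0, -4.5, 0, 0, 0, -4.7, 0, 0, 0, -4.7, 0, 0, 0])

```text
time: 2.98
ee_pos: [0.5223, 0.2845, 0.0816]
orientation: [180.0, 0.0, 178.4]
wrist_force: [0.0, 0.4, -0.4]
gripper_width: 0.004
grasp_force: 0.0
```

```bash
python3 - <<'E'
from h import *
o=robot.observe();print(o['time'],o['ee_pos'],tob(o['ee_pos']),o['wrist_force'])
im,d=robot.get_image('scene');cv2.imwrite('pics/s1.png',cv2.resize(im[220:420,240:480],None,fx=2.5,fy=2.5)[:,:,::-1])
E
```

```text
2.9833 [0.52231392 0.28451246 0.08159466] [ 17.80780615 136.5629256 ] [ 0.03297649  0.36955007 -0.43211002]
```

View pics/s1.png

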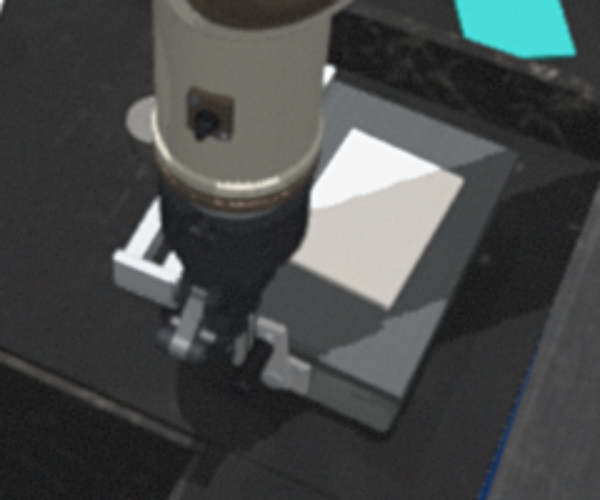

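The stop is folded roughly halfway (flag visible at crop (275,355)). I lift, move over the knob and press down.

>>> step_arm(increments=[0.5, 0, 0, 0, 0.5, 0, -2, 0, 0.3, 0, -3.3, 0, -1.2, 0, -3.3, 0, -2.3, 0, -3.3, 0, -2.3, 0, -3.3, 0, -2.3, 0, -2, 0, -2.3, 0, -1, 0, -2.3, 0, 0, 0, -2.3, 0, 0.8, 0, -2.3, 0, 1.6, 0, -2.3, 0, 1.9, 0])

```text
time: 4.03
ee_pos: [0.5433, 0.2836, 0.0605]
orientation: [-179.9, -0.2, 178.5]
wrist_force: [-0.2, -0.1, 0.2]
gripper_width: 0.001
grasp_force: 0.0
```

>>> step_arm(increments=[0, 0, 0.2, 0, 0, 0, 0.3, 0, 0, 0, 0.4, 0, 0, 0, 0.4, 0])

```text
time: 4.37
ee_pos: [0.545, 0.2842, 0.059]
orientation: [180.0, 0.0, 178.5]
wrist_force: [0.3, -1.0, -0.3]
gripper_width: 0.002
grasp_force: 0.0
```

>>> step_arm(increments=[0, 0, 0.1, 0, 0, 0, 0.2, 0, 0, 0, 0.3, 0, 0, 0, 0.3, 0])

```text
time: 4.7
ee_pos: [0.5447, 0.284, 0.0556]
orientation: [-180.0, -0.0, 178.5]
wrist_force: [-1.0, 0.0, 0.4]
gripper_width: -0.001
grasp_force: 0.0
```

No hard contact yet. I lift, move clear and look.

>>> step_arm(increments=[0, 0, -3, 0, 0, 0, -6, 0, 0, 0, -9, 0, 2, 0, -12, 0, 6, 0, -12, 0, 10, 0, -12, 0, 13, -2, -12, 0, 13, -2, -12, 0])

```text
time: 5.37
ee_pos: [0.4061, 0.2641, 0.1742]
orientation: [-179.6, -0.3, 178.7]
wrist_force: [0.5, -1.5, -1.6]
gripper_width: -0.001
grasp_force: 0.0
```

```bash
python3 - <<'E'
from h import *
o=robot.observe();print(o['time'],o['ee_pos'],tob(o['ee_pos']))
im,d=robot.get_image('scene');a=cv2.resize(im[300:410,280:400],None,fx=4.5,fy=4.5)
im,d=robot.get_image('wrist');np.savez('w2.npz',im=im,d=d,p=o['ee_pos'])
cv2.imwrite('pics/s2.png',np.hstack([a[:480],cv2.resize(im,None,fx=.4,fy=1)[:480].repeat(1,1)])[:, :800,::-1])
E
```

```text
5.3667 [0.4060757  0.26405429 0.17420286] [-97.81387385 112.86717155]
```

View pics/s2.png

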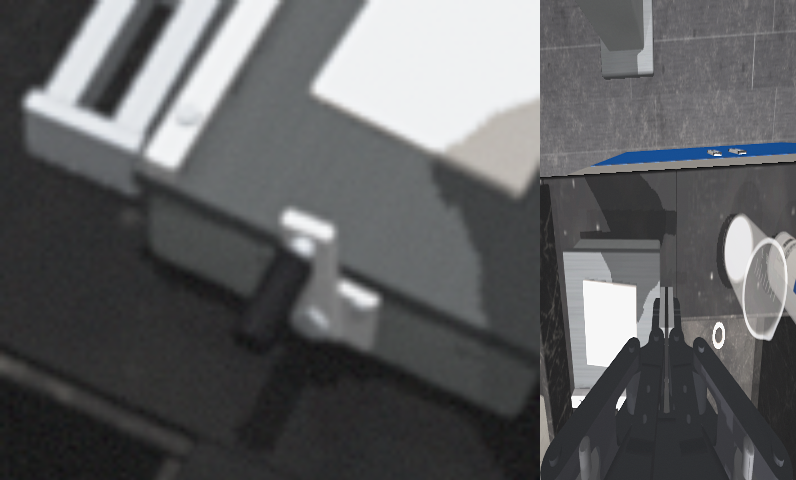

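```bash
cat >> h.py <<'E'
def tow(b): b=np.atleast_2d(b).astype(float);return np.c_[(b[:,:2]@RB.T+O),b[:,2]]/1000
E
python3 - <<'E'
from h import *
for t in range(0,100,15):
    s,c=np.sin(np.deg2rad(t)),np.cos(np.deg2rad(t))
    p=proj('scene',tow([[45*s,117,53+45*c],[45*s,151,53+45*c],[53*s,108,53+53*c],[0,112,53]]))
    print(t,((p-[280,300])*4.5).round().tolist())
print(((proj('scene',tow([[-75,100,75],[75,100,75]]))-[280,300])*4.5).round())
E
```

```text
0 [[302.0, 262.0], [254.0, 347.0], [315.0, 227.0], [303.0, 319.0]]
15 [[269.0, 250.0], [220.0, 334.0], [276.0, 213.0], [303.0, 319.0]]
30 [[238.0, 243.0], [190.0, 326.0], [240.0, 205.0], [303.0, 319.0]]
45 [[212.0, 242.0], [164.0, 325.0], [210.0, 205.0], [303.0, 319.0]]
60 [[193.0, 248.0], [144.0, 330.0], [187.0, 212.0], [303.0, 319.0]]
75 [[180.0, 259.0], [132.0, 340.0], [173.0, 226.0], [303.0, 319.0]]
90 [[176.0, 275.0], [128.0, 356.0], [168.0, 244.0], [303.0, 319.0]]
[[532. 354.]
 [121. 166.]]
```

```bash
python3 - <<'E'
from h import *
print('tip in s1',((proj('scene',[[.5223,.2845,.0816],[.5223,.2845,.12]])-[240,220])*2.5).round())
for n in('scene','top'):
    im,d=robot.get_image(n);W=world(n,d)
    B=np.dstack([tob(W),W[...,2]*1000]);B[d==0]=999
    m=(B[...,1]>102)&(B[...,1]<160)&(B[...,2]>30)&(B[...,2]<115)&(abs(B[...,0])<70)
    for a,b in((102,115),(116,125),(125,135),(135,145),(145,160)):
        k=m&(B[...,1]>a)&(B[...,1]<b);
        if k.sum(): print(n,a,b,k.sum(),'x',np.percentile(B[k][:,0],[5,50,95]).round(),'z',np.percentile(B[k][:,2],[5,50,95]).round())
z=np.load('top0.npz');W=world('top',z['d']);B=np.dstack([tob(W),W[...,2]*1000])
m=(B[...,1]>116)&(B[...,1]<160)&(B[...,2]>85)&(B[...,2]<115)&(abs(B[...,0])<70)
print('before knob',m.sum(),B[m].mean(0),B[m].min(0),B[m].max(0))
E
```

```text
tip in s1 [[224. 374.]
 [225. 340.]]
scene 102 115 298 x [-17.  -5.   8.] z [ 43.  70. 107.]
scene 116 125 48 x [-4.  1.  8.] z [101. 104. 107.]
scene 125 135 60 x [-4.  1.  7.] z [101. 104. 106.]
scene 135 145 65 x [-4.  1.  8.] z [ 99. 105. 106.]
scene 145 160 61 x [-4.  1.  7.] z [ 96. 102. 106.]
top 102 115 106 x [-11.   4.  13.] z [ 60.  90. 107.]
top 116 125 35 x [-0.  6. 11.] z [ 99. 103. 105.]
top 125 135 38 x [-1.  5. 11.] z [101. 104. 106.]
top 135 145 43 x [-1.  5. 12.] z [ 98. 104. 106.]
top 145 160 24 x [-1.  6. 11.] z [100. 103. 105.]
before knob 140 [  5.23640036 133.57040392 103.58234759] [ -1.74243598 116.53227888  95.9045849 ] [ 11.86241535 150.60296288 108.72149295]
```

>>> step_arm(increments=[-2, 1, 0, 0, -4.5, 2.3, 0, 0, -6.5, 2.3, 0, 0, -6.5, 2.3, 3, 0, -6.5, 2.3, 6, 0, -6.5, 2.3, 8, 0, -6.5, 2.3, 8.8, 0, -6.5, 2.3, 8.8, 0])

```text
time: 6.23
ee_pos: [0.4793, 0.2881, 0.0853]
orientation: [-179.9, -0.2, 178.4]
wrist_force: [-0.4, 0.2, 0.7]
gripper_width: -0.003
grasp_force: 0.0
```

```bash
cat > chk.py <<'E'
from h import *
o=robot.observe();print(o['time'],tob(o['ee_pos']).round(1),o['ee_pos'][2],o['orientation'].round(1),o['wrist_force'].round(1))
im,d=robot.get_image('wrist');T=robot.get_calibration('wrist');v,u=np.mgrid[:480,:640]
from scipy.spatial.transform import Rotation as Ro
P=np.stack([(u-T['cx'])/T['fx']*d,(v-T['cy'])/T['fy']*d,d,np.ones_like(d)],-1)@T['tool_from_camera'].T
W=P[...,:3]@Ro.from_euler('xyz',o['orientation'],degrees=True).as_matrix().T+o['ee_pos']
for n in('scene','wrist'):
    if n=='scene': im,d=robot.get_image(n);W2=world(n,d)
    else: W2=W
    B=np.dstack([tob(W2),W2[...,2]*1000]);B[d==0]=999
    m=(B[...,1]>101)&(B[...,1]<160)&(B[...,2]>30)&(B[...,2]<115)&(abs(B[...,0])<80)
    for a,b in((101,115),(117,125),(125,135),(135,145),(145,155)):
        k=m&(B[...,1]>a)&(B[...,1]<b)
        if k.sum(): print(n,a,b,k.sum(),'x',np.percentile(B[k][:,0],[2,50,98]).round(),'z',np.percentile(B[k][:,2],[2,50,98]).round())
E
python3 chk.py
```

```text
6.2333 [-25.3 138.9] 0.08526869635979129 [-179.9   -0.2  178.4] [-0.4  0.2  0.7]
scene 117 125 10 x [5. 7. 8.] z [101. 104. 107.]
scene 125 135 6 x [4. 6. 8.] z [103. 104. 106.]
scene 145 155 20 x [-4.  1.  7.] z [ 93.  97. 103.]
wrist 101 115 1531 x [-19.  -6.   5.] z [ 37.  67. 105.]
wrist 117 125 3 x [-3. -2. -2.] z [94. 95. 96.]
```

>>> step_arm(increments=[-0.4, 0, 0, 0, -0.8, 0, 0, 0, -1.2, 0, 0, 0, -1.6, 0, 0, 0, -2.0, 0, 0, 0, -2.4, 0, 0, 0, -2.8, 0, 0, 0, -2.8, 0, 0, 0])

```text
time: 7.0
ee_pos: [0.5089, 0.2878, 0.0878]
orientation: [180.0, 0.0, 178.4]
wrist_force: [-0.3, -0.4, -0.5]
gripper_width: -0.003
grasp_force: 0.0
```

```bash
python3 chk.py; python3 - <<'E'
from h import *
im,d=robot.get_image('scene');cv2.imwrite('pics/s3.png',cv2.resize(im[290:410,280:400],None,fx=5,fy=5,interpolation=cv2.INTER_CUBIC)[:,:,::-1])
E
```

```text
7.0 [  4.3 139.5] 0.08775405033328074 [180.    0.  178.4] [-0.3 -0.4 -0.5]
scene 101 115 263 x [-20.  -7.   2.] z [ 36.  63. 107.]
scene 117 125 4 x [-4. -4. -3.] z [ 97. 101. 102.]
scene 125 135 4 x [-4. -4. -4.] z [94. 98. 99.]
scene 135 145 27 x [-4. -1.  7.] z [ 99. 103. 108.]
scene 145 155 66 x [-4.  1.  8.] z [ 95. 103. 106.]
wrist 101 115 1766 x [-19.  -4.  11.] z [ 38.  78. 105.]
wrist 117 125 429 x [-3.  1.  9.] z [ 94. 102. 104.]
wrist 125 135 409 x [-3. -1.  5.] z [ 94. 102. 104.]
wrist 135 145 261 x [-3. -2.  0.] z [ 93. 100. 103.]
wrist 145 155 259 x [-3. -1.  6.] z [ 94. 102. 104.]
```

View pics/s3.png

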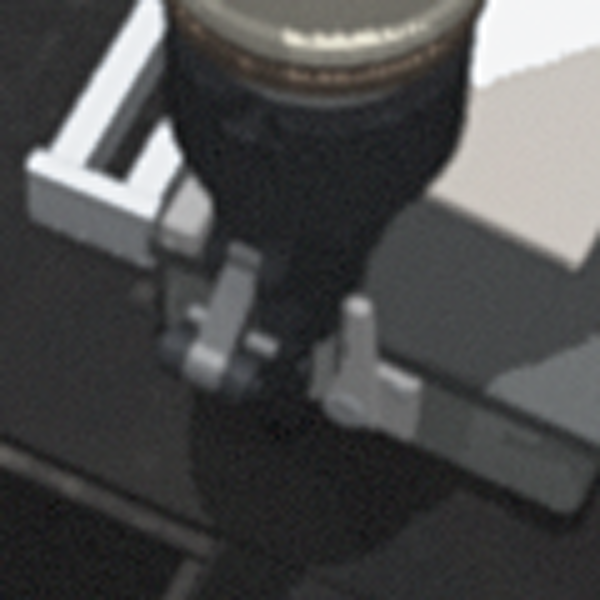

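```bash
python3 - <<'E'
from h import *
im,d=robot.get_image('wrist');T=robot.get_calibration('wrist');v,u=np.mgrid[:480,:640]
P=(np.stack([(u-T['cx'])/T['fx']*d,(v-T['cy'])/T['fy']*d,d,np.ones_like(d)],-1)@T['tool_from_camera'].T)[...,:3]*1000
for c in (290,300,305,310,325,330,340):
    print(c,[(r,*P[r,c].round().astype(int)) for r in range(240,340,8)])
o=robot.observe();print(o['gripper_width'])
E
```

```text
290 [(240, np.int64(-4), np.int64(-21), np.int64(89)), (248, np.int64(-10), np.int64(-21), np.int64(88)), (256, np.int64(-17), np.int64(-21), np.int64(89)), (264, np.int64(-24), np.int64(-21), np.int64(90)), (272, np.int64(-30), np.int64(-21), np.int64(88)), (280, np.int64(6), np.int64(-13), np.int64(-11)), (288, np.int64(3), np.int64(-13), np.int64(-14)), (296, np.int64(0), np.int64(-13), np.int64(-16)), (304, np.int64(8), np.int64(-11), np.int64(-40)), (312, np.int64(7), np.int64(-11), np.int64(-46)), (320, np.int64(7), np.int64(-10), np.int64(-52)), (328, np.int64(12), np.int64(-9), np.int64(-66)), (336, np.int64(14), np.int64(-9), np.int64(-74))]
300 [(240, np.int64(-4), np.int64(-13), np.int64(89)), (248, np.int64(-10), np.int64(-13), np.int64(89)), (256, np.int64(-17), np.int64(-13), np.int64(90)), (264, np.int64(-24), np.int64(-13), np.int64(90)), (272, np.int64(-30), np.int64(-13), np.int64(89)), (280, np.int64(6), np.int64(-8), np.int64(-11)), (288, np.int64(4), np.int64(-8), np.int64(-15)), (296, np.int64(0), np.int64(-8), np.int64(-16)), (304, np.int64(11), np.int64(-7), n
[... 2777 characters left out ...]
2), np.int64(4), np.int64(-71))]
340 [(240, np.int64(-4), np.int64(18), np.int64(89)), (248, np.int64(-10), np.int64(18), np.int64(89)), (256, np.int64(-16), np.int64(18), np.int64(88)), (264, np.int64(-25), np.int64(19), np.int64(92)), (272, np.int64(-143), np.int64(39), np.int64(367)), (280, np.int64(5), np.int64(11), np.int64(-10)), (288, np.int64(3), np.int64(11), np.int64(-15)), (296, np.int64(-1), np.int64(11), np.int64(-16)), (304, np.int64(7), np.int64(9), np.int64(-39)), (312, np.int64(7), np.int64(9), np.int64(-46)), (320, np.int64(8), np.int64(8), np.int64(-53)), (328, np.int64(12), np.int64(7), np.int64(-65)), (336, np.int64(14), np.int64(7), np.int64(-74))]
0.0005728550133958116
```

The wrist depth shows the real fingertips end about 31 mm short of the reported TCP, so I passed over the knob. From here I allow for that offset. I back off, go lower and push again.

>>> step_arm(increments=[1.2, 0, 0, 0, 2.4, 0, 0, 0, 3.4, 0, 0, 0, 3.4, 0, 0, 0, 3.4, 0, 1.5, 0, 3.4, 0, 3, 0, 3.4, 0, 3.8, 0, 3.4, 0, 3.8, 0])

```text
time: 7.87
ee_pos: [0.4728, 0.288, 0.0479]
orientation: [-179.9, -0.2, 178.5]
wrist_force: [-0.2, 0.5, -0.6]
gripper_width: 0.001
grasp_force: 0.0
```

>>> step_arm(increments=[-0.6, 0, 0, 0, -1.2, 0, 0, 0, -1.7, 0, 0, 0, -2.1, 0, 0, 0, -2.4, 0, 0, 0, -2.4, 0, 0, 0])

```text
time: 8.37
ee_pos: [0.499, 0.2883, 0.0501]
orientation: [180.0, 0.1, 178.4]
wrist_force: [-0.0, -0.1, -0.2]
gripper_width: 0.001
grasp_force: 0.0
```

```bash
python3 chk.py
```

```text
8.3667 [ -5.6 139.7] 0.050053570403360004 [1.800e+02 1.000e-01 1.784e+02] [-0.  -0.1 -0.2]
scene 101 115 90 x [-24. -15.  -9.] z [34. 53. 72.]
scene 125 135 7 x [-19. -19. -19.] z [ 96. 102. 114.]
scene 135 145 44 x [-19. -18.  17.] z [ 79.  97. 113.]
scene 145 155 26 x [-19. -15.  16.] z [ 82.  93. 111.]
wrist 101 115 2100 x [-19.  -4.  10.] z [37. 63. 90.]
wrist 125 135 748 x [-17. -13. -12.] z [ 83.  98. 113.]
wrist 135 145 1668 x [-17. -17.   5.] z [ 82. 108. 115.]
wrist 145 155 572 x [-17. -13. -12.] z [ 84.  97. 110.]
```

Contact is working: the stop is tilting. I continue.

>>> step_arm(increments=[-0.4, 0, 0, 0, -0.8, 0, 0, 0, -1.2, 0, 0, 0, -1.6, 0, 0, 0, -2.0, 0, 0, 0, -2.2, 0, 0, 0, -2.2, 0, 0, 0])

```text
time: 9.05
ee_pos: [0.5202, 0.2875, 0.0495]
orientation: [-180.0, -0.0, 178.4]
wrist_force: [-0.5, 0.6, -0.3]
gripper_width: 0.003
grasp_force: 0.1
```

>>> step_arm(increments=[0.5, 0, 0, 0, 0.5, 0, -2, 0, 0.3, 0, -3.3, 0, -1.2, 0, -3.3, 0, -2.4, 0, -3.3, 0, -2.4, 0, -3.3, 0, -2.4, 0, -2, 0, -2.4, 0, -1, 0, -2.4, 0, 0, 0, -2.4, 0, 0.8, 0, -2.4, 0, 1.6, 0, -2.4, 0, 1.9, 0])

```text
time: 10.05
ee_pos: [0.5428, 0.2871, 0.0311]
orientation: [-179.9, -0.1, 178.5]
wrist_force: [-9.9, -6.0, 33.5]
gripper_width: 0.0
grasp_force: 16.6
```

>>> step_arm(increments=[0, 0, 0.2, 0, 0, 0, 0.3, 0, 0, 0, 0.3, 0])

```text
time: 10.3
ee_pos: [0.5429, 0.2871, 0.031]
orientation: [-179.9, -0.0, 178.5]
wrist_force: [-12.1, -6.6, 32.4]
gripper_width: -0.003
grasp_force: 16.3
```

```bash
python3 chk.py
```

```text
10.3 [ 38.3 139.7] 0.031035430695114434 [-179.9   -0.   178.5] [-12.1  -6.6  32.4]
scene 101 115 387 x [-19.   3.  33.] z [38. 59. 66.]
scene 125 135 25 x [24. 25. 26.] z [ 74. 103. 113.]
scene 135 145 49 x [25. 26. 30.] z [ 60.  81. 103.]
scene 145 155 103 x [24. 30. 42.] z [ 51.  84. 113.]
wrist 101 115 5894 x [-18.  19.  47.] z [ 41.  61. 115.]
wrist 117 125 1136 x [26. 32. 47.] z [ 51. 105. 114.]
wrist 125 135 1819 x [25. 27. 32.] z [ 62. 101. 114.]
wrist 135 145 2997 x [26. 27. 48.] z [ 64.  95. 114.]
wrist 145 155 1544 x [24. 27. 32.] z [ 65. 103. 115.]
```

The stop has bottomed out (33 N, tip at z≈62). I lift off and go to the near side of the panel with the fingers partly open.

>>> step_arm(increments=[0, 0, -2, 0, 0, 0, -5, 0, 0, 0, -8, 0, 0, 0, -10, 0, 3, -3, -10, 0, 6, -6, -10, 0, 9, -9, -10, 0, 11.4, -12, -10, 0, 11.4, -14.4, -10, 0, 11.4, -14.4, -10, 0, 11.4, -14.4, -10, 0, 11.4, -14.4, -10, 0], fingers=105)

```text
time: 11.4
ee_pos: [0.4263, 0.1469, 0.1276]
orientation: [180.0, 0.0, 178.5]
wrist_force: [-0.6, -0.2, 0.7]
gripper_width: 0.587
grasp_force: 0.0
```

```bash
python3 chk.py;cat > pan.py <<'E'
from h import *
im,d=robot.get_image('top');W=world('top',d)
m=panel(im,d,W);b=tob(W[m]);r=cv2.minAreaRect(b.astype(np.float32));print('panel',m.sum(),r,cv2.boxPoints(r).round(1).tolist())
E
python3 pan.py;python3 - <<'E'
from h import *
im,d=robot.get_image('wrist');T=robot.get_calibration('wrist');v,u=np.mgrid[:480,:640]
P=(np.stack([(u-T['cx'])/T['fx']*d,(v-T['cy'])/T['fy']*d,d,np.ones_like(d)],-1)@T['tool_from_camera'].T)[...,:3]*1000
k=(P[...,2]<0)&(P[...,2]>-80)&(abs(P[...,0])<20)&(d>0)
for s in(-1,1):
    q=P[k&(P[...,1]*s>0)];print(s,'tip z',np.percentile(q[:,2],99.5),'inner/outer y near tip',np.percentile(q[q[:,2]>np.percentile(q[:,2],99)-12][:,1],[1,99]),'x',np.percentile(q[:,0],[1,99]))
print(robot.observe()['gripper_width'])
E
```

```text
11.4 [-74.3  -3.7] 0.1276482383962172 [180.    0.  178.5] [-0.6 -0.2  0.7]
scene 101 115 460 x [-19.   8.  48.] z [38. 60. 66.]
scene 117 125 34 x [36. 41. 47.] z [54. 59. 63.]
scene 125 135 58 x [35. 41. 48.] z [55. 59. 63.]
scene 135 145 60 x [36. 41. 48.] z [54. 59. 63.]
scene 145 155 53 x [36. 42. 48.] z [49. 57. 63.]
wrist 101 115 250 x [-10.  -1.  14.] z [52. 61. 62.]
panel 2295 ((-9.047462463378906, -5.820270538330078), (109.17487335205078, 79.34049987792969), 87.21244049072266) [[-51.29999923706055, -58.400001525878906], [27.899999618530273, -62.29999923706055], [33.20000076293945, 46.79999923706055], [-46.0, 50.599998474121094]]
-1 tip z -30.958570047180526 inner/outer y near tip [-38.52494275 -25.35691758] x [-9.90590947 13.99791099]
1 tip z -30.792910745491934 inner/outer y near tip [24.41953135 37.63410644] x [-9.93732499 13.82510098]
0.5888450066080674
```

The stop is down (knob at x≈42, z≈56, flag below the top). The panel has not moved. I lower the tips to bench height.

>>> step_arm(increments=[0, 0, 3, 0, 0, 0, 6, 0, 0, 0, 7.6, 0, 0, 0, 7.9, 0, 0, 0, 8.1, 0, 0, 0, 8.1, 0])

```text
time: 12.1
ee_pos: [0.4263, 0.1469, 0.0469]
orientation: [180.0, -0.0, 178.5]
wrist_force: [0.0, 0.6, -0.3]
gripper_width: 0.584
grasp_force: 0.0
```

>>> step_arm(increments=[0, 0, 0.1, 0, 0, 0, 0.2, 0, 0, 0, 0.2, 0])

```text
time: 12.35
ee_pos: [0.4268, 0.1464, 0.0455]
orientation: [180.0, 0.1, 178.5]
wrist_force: [-0.5, -0.1, -0.5]
gripper_width: 0.587
grasp_force: 0.0
```

>>> step_arm(increments=[0, 0, 0.1, 0, 0, 0, 0.2, 0, 0, 0, 0.2, 0])

```text
time: 12.6
ee_pos: [0.4267, 0.1463, 0.0443]
orientation: [-180.0, 0.1, 178.5]
wrist_force: [-4.2, -1.6, 15.8]
gripper_width: 0.591
grasp_force: 8.0
```

>>> step_arm(increments=[0, 0, 0.1, 0, 0, 0, 0.2, 0, 0, 0, 0.2, 0])

```text
time: 12.85
ee_pos: [0.4268, 0.1463, 0.0441]
orientation: [-179.9, 0.1, 178.5]
wrist_force: [-11.5, -3.8, 40.9]
gripper_width: 0.587
grasp_force: 20.3
```

The bench contact is found at TCP z≈0.0444. I raise 2 mm and push the panel towards the fence.

>>> step_arm(increments=[0, 0, -0.3, 0, 0, 0, -0.45, 0, -0.5, 0, -0.45, 0, -1.0, 0, -0.45, 0, -1.4, 0, -0.45, 0, -1.8, 0, -0.45, 0, -2.2, 0, -0.45, 0, -2.6, 0, -0.45, 0, -3.0, 0, -0.45, 0, -3.3, 0, -0.45, 0, -3.6, 0, -0.45, 0, -3.6, 0, -0.45, 0])

```text
time: 13.85
ee_pos: [0.4629, 0.1453, 0.0452]
orientation: [180.0, 0.0, 178.4]
wrist_force: [0.1, 0.2, 0.7]
gripper_width: 0.587
grasp_force: 0.0
```

```bash
python3 pan.py; python3 - <<'E'
from h import *
o=robot.observe();print(tob(o['ee_pos']))
E
```

```text
panel 1940 ((14.660972595214844, -4.078399658203125), (109.33602905273438, 78.89042663574219), 89.573486328125) [[-25.200000762939453, -58.5], [53.70000076293945, -59.0], [54.5, 50.29999923706055], [-24.399999618530273, 50.900001525878906]]
[-38.07948967  -4.2926009 ]
```

>>> step_arm(increments=[-0.1, 0, 0, 0, -0.2, 0, 0, 0, -0.3, 0, 0, 0, -0.35, 0, 0, 0, -0.35, 0, 0, 0])

```text
time: 14.32
ee_pos: [0.4655, 0.1451, 0.0452]
orientation: [180.0, -0.0, 178.5]
wrist_force: [-0.4, -0.8, -0.1]
gripper_width: 0.588
grasp_force: 0.4
```

>>> step_arm(increments=[-0.1, 0, 0, 0, -0.2, 0, 0, 0, -0.2, 0, 0, 0])

```text
time: 14.57
ee_pos: [0.4669, 0.1451, 0.0451]
orientation: [-180.0, -0.1, 178.5]
wrist_force: [-2.8, 0.9, 1.8]
gripper_width: 0.588
grasp_force: 1.5
```

```bash
python3 pan.py; python3 - <<'E'
from h import *
o=robot.observe();print(tob(o['ee_pos']))
E
```

```text
panel 1861 ((20.21845245361328, -4.431041717529297), (111.11231231689453, 79.0030746459961), 87.6611099243164) [[-21.5, -58.29999923706055], [57.400001525878906, -61.599998474121094], [62.0, 49.5], [-17.0, 52.70000076293945]]
[-33.67755906  -4.3601235 ]
```

>>> step_arm(increments=[-0.1, 0, 0, 0, -0.15, 0, 0, 0, -0.15, 0, 0, 0])

```text
time: 14.87
ee_pos: [0.4669, 0.145, 0.0449]
orientation: [-179.9, -0.2, 178.5]
wrist_force: [-6.6, 0.1, 5.3]
gripper_width: 0.593
grasp_force: 3.4
```

The panel is against the fence. I retreat, lift and check the last joint before turning.

>>> step_arm(increments=[1, 0, 0, 0, 2, 0, 0, 0, 2, 0, -3, 0, 2, 0, -6, 0, 2, 0, -6, 0], fingers=135)

```text
time: 15.28
ee_pos: [0.4521, 0.147, 0.1097]
orientation: [179.9, 0.5, 178.5]
wrist_force: [1.3, 0.4, 1.1]
gripper_width: 0.47
grasp_force: 0.0
```

```bash
python3 pan.py; python3 - <<'E'
from h import *
o=robot.observe();print(tob(o['ee_pos']),o['ee_pos'],o['qpos'])
E
```

```text
panel 2272 ((19.97585678100586, -4.131694793701172), (82.53068542480469, 109.7681655883789), 0.41782280802726746) [[-21.700000762939453, 50.5], [-20.899999618530273, -59.29999923706055], [61.599998474121094, -58.70000076293945], [60.79999923706055, 51.099998474121094]]
[-49.2510536   -3.45987294] [0.45137154 0.14641665 0.10788486] [ -2.75995774  17.67173621 -21.32035682 118.74935038   9.12406058
  44.69659359  58.83318091]
```

>>> step_arm(increments=[0, -2, 0, 0.12, -0.5, -4, 0, 0.24, -1, -6, 0, 0.36, -2, -8, 0, 0.48, -3, -8.2, 0, 0.6, -4, -8.2, 0, 0.72, -5, -8.2, 0, 0.84, -6, -8.2, 0, 0.96, -6, -8.2, 0, 1.08, -6, -8.2, 0, 1.2, -6, -8.2, 0, 1.32, -6, -8.2, 0, 1.44])

```text
time: 16.33
ee_pos: [0.5059, 0.0617, 0.104]
orientation: [-179.9, 0.0, 95.6]
wrist_force: [-0.7, 0.2, 0.0]
gripper_width: 0.473
grasp_force: 0.0
```

>>> step_arm(increments=[0, 0, 0, 0.12, 0, 0, 0, 0.131, 0, 0, 0, 0.131])

```text
time: 16.58
ee_pos: [0.5061, 0.0619, 0.1044]
orientation: [-179.9, 0.0, 88.6]
wrist_force: [1.0, -0.4, -0.1]
gripper_width: 0.472
grasp_force: 0.0
```

```bash
python3 pan.py; python3 - <<'E'
from h import *
o=robot.observe();print(tob(o['ee_pos']),o['ee_pos'],o['orientation'],o['gripper_width'])
E
```

```text
panel 1457 ((18.06941795349121, -4.314189910888672), (79.72374725341797, 110.06918334960938), 1.1406363248825073) [[-22.899999618530273, 49.900001525878906], [-20.700000762939453, -60.099998474121094], [59.0, -58.5], [56.79999923706055, 51.5]]
[  7.9494164  -86.36984456] [0.50623473 0.06194187 0.10457893] [-1.79957164e+02  2.64396970e-02  8.86641842e+01] 0.4729303143394202
```

>>> step_arm(increments=[0, 0.4, 2, 0, 0, 0.4, 4, 0, 0, 0.4, 5.2, 0, 0, 0.4, 5.7, 0, 0, 0.4, 5.8, 0, 0, 0.4, 5.8, 0])

```text
time: 17.13
ee_pos: [0.5107, 0.0618, 0.0471]
orientation: [-180.0, -0.0, 88.5]
wrist_force: [0.8, -0.0, 0.5]
gripper_width: 0.471
grasp_force: 0.0
```

>>> step_arm(increments=[0.5, 0, 0.1, 0, 1.1, 0, 0.1, 0, 1.7, 0, 0.1, 0, 2.2, 0, 0.1, 0, 2.7, 0, 0.1, 0, 3.2, 0, 0.1, 0, 3.7, 0, 0.1, 0, 4.2, 0, 0.1, 0, 4.6, 0, 0.1, 0, 4.9, 0, 0.1, 0, 5.1, 0, 0.1, 0, 5.1, 0, 0.1, 0])

```text
time: 18.13
ee_pos: [0.5121, 0.1136, 0.0461]
orientation: [-180.0, -0.0, 88.5]
wrist_force: [0.4, -0.3, -0.9]
gripper_width: 0.473
grasp_force: 0.0
```

```bash
cat > pan.py <<'E'
from h import *
o=robot.observe();print(o['time'],'tcp',tob(o['ee_pos']).round(1))
im,d=robot.get_image('top');W=world('top',d);B=np.dstack([tob(W),W[...,2]*1000])
w=(im.min(2)>170)&(d>0)&(B[...,0]>-40)&(B[...,0]<55)&(B[...,2]>60)&(B[...,2]<90)&(B[...,1]>-110)&(B[...,1]<160)
w=big(w)
def edge(ax,lo,hi,side,step=5):
    r=[]
    for a in np.arange(lo,hi,step):
        k=w&(abs(B[...,ax]-a)<2.5)
        if k.sum()>3: r.append((a,B[k][:,1-ax].max() if side>0 else B[k][:,1-ax].min()))
    r=np.array(r);return r if len(r) else None
for nm,a in(('near',(1,-40,120,-1)),('left',(0,-15,50,1)),('right',(0,-15,50,-1))):
    r=edge(*a)
    if r is not None: p=np.polyfit(r[:,0],r[:,1],1);print(nm,np.median(r[:,1]).round(1),'slope deg',np.rad2deg(p[0]).round(2),len(r),'min/max',r[:,1].min().round(1),r[:,1].max().round(1))
E
python3 pan.py
```

```text
18.1333 tcp [ 12.3 -34.6]
near 44.8 slope deg -54.09 15 min/max -22.2 51.6
left 87.0 slope deg -0.57 13 min/max 84.8 88.1
right 79.7 slope deg -21.97 13 min/max 32.2 82.0
```

The panel slides well (left edge at y≈87). I continue 40 mm.

>>> step_arm(increments=[0.5, 0, 0, 0, 1.0, 0, 0, 0, 1.5, 0, 0, 0, 2.0, 0, 0, 0, 2.5, 0, 0, 0, 3.0, 0, 0, 0, 3.4, 0, 0, 0, 3.7, 0, 0, 0, 3.9, 0, 0, 0, 4.0, 0, 0, 0, 4.0, 0, 0, 0])

```text
time: 19.1
ee_pos: [0.5133, 0.1532, 0.0462]
orientation: [180.0, -0.0, 88.5]
wrist_force: [-0.7, -1.0, -0.9]
gripper_width: 0.468
grasp_force: 0.0
```

```bash
python3 pan.py
```

```text
19.1 tcp [12.4  5. ]
near 45.6 slope deg -22.58 7 min/max 41.0 52.1
left 124.0 slope deg 3.27 2 min/max 123.8 124.1
right 104.8 slope deg -138.07 2 min/max 98.8 110.8
```

>>> step_arm(increments=[0.1, 0, 0, 0, 0.2, 0, 0, 0, 0.3, 0, 0, 0, 0.3, 0, 0, 0])

```text
time: 19.48
ee_pos: [0.5134, 0.1559, 0.0463]
orientation: [180.0, -0.0, 88.4]
wrist_force: [-0.7, -0.1, -0.7]
gripper_width: 0.469
grasp_force: 0.4
```

>>> step_arm(increments=[-1, 0, 0, 0, -2, 0, 0, 0, -2.5, 0, -3, 0, -3, 0, -6, 0, -6, 0, -9, 0, -9, -3, -9, 0, -12, -6, -9, 0, -13, -9, -9, 0, -13, -12, -9, 0, -13, -12, -9, 0])

```text
time: 20.32
ee_pos: [0.3824, 0.0266, 0.135]
orientation: [-179.6, 0.1, 88.3]
wrist_force: [-0.5, -0.2, -0.9]
gripper_width: 0.473
grasp_force: 0.0
```

```bash
python3 pan.py; python3 -c "
from h import *
shot('t9')"
```

```text
20.3167 tcp [-114.8 -125.1]
near -21.3 slope deg -0.14 20 min/max -22.4 -20.4
left 127.5 slope deg 0.03 13 min/max 126.6 128.6
right 19.2 slope deg 0.7 13 min/max 18.6 19.9
```

View pics/t9.png

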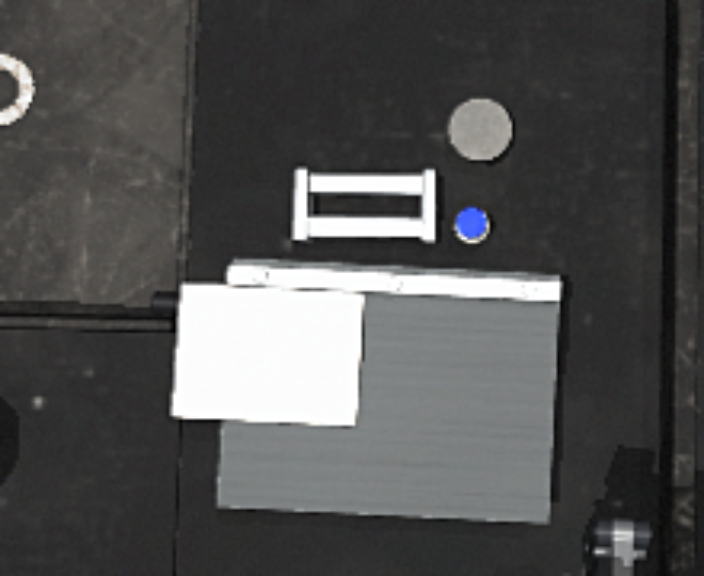

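The picture shows the panel at crop (270,355), square along the fence, with its left edge about 28–29 mm past the bench end. The applicator, vial and stopper are where they were, and the stop is down beneath the panel. I hand in.

```bash
python3 -c "
from plant import robot
print(robot.finish_job())"
```

```text
the job is handed in; nothing more can be done
None
```

The stop is folded down and the panel lies flat and square against the fence, its left edge about 2.8 cm past the bench end; the things behind the fence were not disturbed, and the job is handed in at about 20 s.

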